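# Hold a sensor housing against its sealed end cover for screwing

### The arm

A 7-joint arm with a two-finger parallel gripper is mounted at the origin on the work surface. World frame = base frame: x ahead of the robot, y to its left, z up, the work surface at z = 0. Lengths are in m, angles in rad, forces in N, time in s.
With the tool pointing down it reaches from about 0.4 to 0.85 m from the base axis. Payload 10.4 kg.
Tool frame: the origin (TCP) lies on the mounting face of the last link; the fingertips stand r.tips_ahead ahead of it and the grasp point (between the pads) lies 164 mm ahead of it (r.tips_ahead is the distance from the TCP to the fingertips, in m); z points along the fingers, y is the line along which they close (so a half turn about z gives the same grasp; the last joint's range is limited). The gripper opens to 87 mm and grips with 3 to 60 N. Pads are 19 mm wide; open, the fingers measure 117 mm over their backs; the gripper's body (75 mm by 190 mm) begins 51 mm behind the grasp point.
Start: joints at [1.213, 0.332, -0.065, 1.46, 0.022, 1.35, -0.088], TCP at [0.205, -0.59, 0.405] pointing down, gripper open.
Joint ranges: [-2.6, 2.6], [-0.5, 2.12], [-1.47, 1.34], [0.16, 2.42], [-1.27, 4.41], [0.06, 2.06], [-2.6, 2.6]. Speed limits (rad/s): [2.22, 2.22, 2.79, 2.79, 3.14, 3.14, 3.14].

### API

Orientations are given as a unit quaternion [x, y, z, w].
In Python, from bench import telemetry, imaging, job, r gives the robot as it stands.
- The arm moves only by the tool move_arm, never from a script. Its argument "steps" is a list of rows, each an object of numbers: "dx", "dy", "dz": the shift along the tool's x, y, z in cm; "spin": the turn about the tool's z in rad. In form: [{"dx": .., "dy": .., "dz": .., "spin": ..}, ...]. A call has 1 to 12 rows; each row shifts and turns the commanded pose from where the row before left it, along the tool's axes as they then stand; what a row does not reach is not made up. A row lasts 1/10 s, in which the tool goes at most 50 mm and 8.59 degrees, less where a joint would pass 70% of its speed; a pose out of reach is approached as far as the arm can. A call with a gripper value outside its range is refused whole. "claw" is the finger opening in cm, from 0 to 8.7, set as the call begins (left out, the last holds). The fingers move at their own pace and stop on an object; "squeeze" is the grip in N (left out, the last holds). Time passes only in rows, so rows that do not move let the fingers close. It gives the time, the measured TCP pose, the force, the opening and the grip force at its end, in the units of the state.
- telemetry.read_state(): the state, without advancing time (a new reading comes with each control period).
- imaging.camera(name): name is "side" or "top" or "wrist"; returns a dict with "img" (480x640x3 uint8, red, green, blue), "camera_matrix" (3x3 intrinsics, pixels), "R" (3x3) and "t" (3): a world point X has camera coordinates R X + t. Camera axes: x right, y down, z forward; pixel columns grow to the right and rows downward; lengths in m; the calibration is good to about 2 mm. A picture is of the moment at which its call begins. There is no depth.
- job.close_job(): hands the job in; it is judged then, once.
The state is a dict: "time": time; "joint_positions": joint angles; "joint_vel": joint speeds; "joint_torque": joint torques, N m; "ee_pos": TCP position; "eef_rot": TCP orientation; "ft_force": force on the tool from outside, world axes, zero at the start; "torque": the same for the moment, N m; "width": finger opening in m; "grip_force": force on a finger pad.
Only numpy, scipy, OpenCV 4.12 (cv2) and the standard library are available. Lean on these libraries where they do the work, as an engineer would, in place of code of your own. Each camera call takes 0.05 s, during which the arm holds its last target. There are 200 camera calls.

### The job

Close up the loaded aluminium sensor housing for a colleague who is about to screw on its end cover: set the housing gently, clear of the seal, on the white bed of the assembly jig, between the black guides and with its open end towards the orange seal. Then slide it along the bed against the seal and press it there with a steady push of about 10 N (6 to 14 N will do; over 20 N ruins the seal). Finish while still holding that push, without letting go, and leave the cleaner bottle, the screw tray and the screwdriver where they are.

Things in the scene. Friction and masses are not known exactly. Their poses are not given: they have to be found in the camera images.
- housing: Loose silver extruded-aluminium housing, a rectangular box 120 mm long (x), 52 wide (y), 45 high (z), about 0.24 kg; origin at its centre. Its +x end is open (walls 3 mm, green circuit board inside), its -x end is closed by a flat black cover. Starts upright on the bench mat. Grip it across its 52 mm width near the middle of its length, at or above half height.
- housing_open (a point): Centre of the housing's open end face, 60 mm along +x from the housing's centre; axes as the housing's.
- jig: Fixed assembly jig on the mat; origin at the centre of the underside of its dark base plate (210 mm in x, 130 in y, 12 thick). +x points along the bed to the end stop, z up. The aluminium end stop stands at x 60 to 76 mm, up to 80 mm above the origin; the black end cover with the orange seal is on its face.
- bed (a point): Centre of the white bed's flat top, at jig x -25, z 26 mm; axes as the jig's. The bed is 140 mm long (x), 40 wide. Two pairs of black guides beside it, at x -60 to -30 and +45 to +71 mm from here, inner faces at y +-27.5 mm (1.5 mm play each side of the housing), tops 14 to 24 mm above the bed flared outward to lead the housing in. Sides between the pairs are open for the fingers.
- touch (a point): Where the centre of a housing that lies on the bed is when its open end just touches the seal at rest: jig x -12, y 0, z 48.5 mm; axes as the jig's. Pressing moves the housing on along +x from here. With its centre 10 to 20 mm before this point (-x) it lies on the bed clear of the seal.
- seal: Orange hollow-rubber seal, a rectangular ring 52 x 45 mm of 6 mm wide bars, 8 mm thick, on the end cover in the jig. Origin at the centre of its free face, which looks to the jig's -x; at rest this is at x = 48 mm, y = 0, z = 48.5 mm in the jig; axes as the jig's. The free face gives way along the jig's +x like a spring of 2.5 N per mm (10 N at 4 mm), is hard at 6.5 mm, and springs back.
- cleaner: White cleaner bottle with a blue cap, 56 mm across, 140 mm tall, standing loose on the mat; origin at the centre of its underside. Leave alone.
- screw_tray: Loose blue two-compartment tray of small screws, 110 x 80 mm, 28 mm high; origin at the centre of its underside. Leave alone.
- screwdriver: Loose screwdriver with a blue handle, 190 mm long, lying flat on the far side of the mat along its own x; origin under its middle. Leave alone.

How it is judged:
On the way:
1. the housing is down on the jig's bed, between the guides, open end towards the seal and not touching it (y of housing in the frame of jig between -0.004 and 0.004 m and z of housing in the frame of jig between 0.0455 and 0.051 m and angle between the x axis of housing and the x axis of jig, either way round below 0.06 rad and angle between housing's own z axis and vertical below 0.06 rad and x of housing_open in the frame of jig between -0.01 and 0.0495 m and contact force between housing and seal below 0.3 N), for 0.2 s.
At the end, for the whole second after the job is handed in: Gripper still presses the housing on the seal with 6 to 14 N, steady for the last second; housing at rest on the bed (centre 45.5 to 51 mm above the jig's underside), within 4 mm of the centre line, square and level within 0.06 rad, open end at the seal (y of housing in the frame of jig between -0.004 and 0.004 m and z of housing in the frame of jig between 0.0455 and 0.051 m and angle between the x axis of housing and the x axis of jig, either way round below 0.06 rad and angle between housing's own z axis and vertical below 0.06 rad and x of housing_open in the frame of jig above 0.048 m and contact force between housing and seal between 6 and 14 N and contact force between the fingers and housing above 2 N and linear speed of housing below 0.01 m/s); the arm keeps its last pose, push and grip.
It fails at once if the seal is pressed with more than 20 N (contact force between housing and seal above 20 N).
It fails at once if the housing is dropped or rammed into the jig: faster than 0.3 m/s within about 25 mm of its place on the bed (x of housing in the frame of jig between -0.09 and 0.03 m and y of housing in the frame of jig between -0.03 and 0.03 m and z of housing in the frame of jig below 0.075 m and linear speed of housing above 0.3 m/s).
It fails at once if the cleaner bottle is moved by more than 25 mm (distance of cleaner from where it was at the start of the episode above 0.025 m).
It fails at once if the screw tray is moved by more than 25 mm (distance of screw_tray from where it was at the start of the episode above 0.025 m).
It fails at once if the screwdriver is moved by more than 25 mm (distance of screwdriver from where it was at the start of the episode above 0.025 m).
It also fails if it takes over 51 s, if anything falls off the work surface, if the arm or the gripper's body presses on something with over 40 N, if the wrist force passes 120 N, or if a joint passes its speed limit or range.

## Working session

There is one attempt and no reset: what is moved stays moved. The work goes in short steps, Python scripts to look and compute and a tool call to move; the robot and the scene stay as the last step left them, time stands still between calls to the robot, and variables do not carry over. Pictures are saved under pics/ and viewed, at most 10 in all, crops included, and the job is handed in when it is done.

Besides the shell and the picture viewer there is one more tool, called after ">>>" by a JSON object that holds its "op" and its "data", one argument or row to a line. move_arm: Moves the arm, as the interface text tells. Its arguments: {"type":"object","properties":{"steps":{"type":"array","items":{"type":"object","properties":{"dx":{"type":"number"},"dy":{"type":"number"},"dz":{"type":"number"},"spin":{"type":"number"}}}},"claw":{"type":"number"},"squeeze":{"type":"number"}},"required":["steps"]}

```bash
mkdir -p pics
python3 - <<'E'
from bench import telemetry, imaging, job, r
import cv2,pickle
s=telemetry.read_state();print({k:s[k] for k in('time','ee_pos','eef_rot','ft_force','width')},r.tips_ahead)
d={}
for n in('top','side'):
    c=imaging.camera(n);d[n]=c;cv2.imwrite(f'pics/{n}0.png',c['img'][:,:,::-1]);print(n,c['camera_matrix'],c['R'],c['t'])
pickle.dump(d,open('c0.pkl','wb'))
E
```

```text
{'time': 0.0, 'ee_pos': array([ 0.20532285, -0.59017729,  0.4039427 ]), 'eef_rot': array([ 9.86017900e-01,  1.66637854e-01, -1.63711646e-04, -7.07091946e-04]), 'ft_force': array([-0.33338228, -0.71649265,  0.21155225]), 'width': 0.08715790132013733} 0.1822
top [[488.36085397   0.         316.72016495]
 [  0.         488.36085397 234.08691498]
 [  0.           0.           1.        ]] [[ 0.0217204  -0.99954298  0.02102525]
 [-0.99139638 -0.02424905 -0.12862814]
 [ 0.12907919 -0.0180505  -0.99146999]] [-0.02924794  0.60606508  1.10030789]
side [[548.47685223   0.         311.42043586]
 [  0.         548.47685223 243.82152856]
 [  0.           0.           1.        ]] [[-0.99909807 -0.04196785 -0.00646169]
 [-0.01822978  0.56137041 -0.82736385]
 [ 0.03835008 -0.82649983 -0.56162916]] [0.60131345 0.06443925 1.35540472]
```

View pics/top0.png

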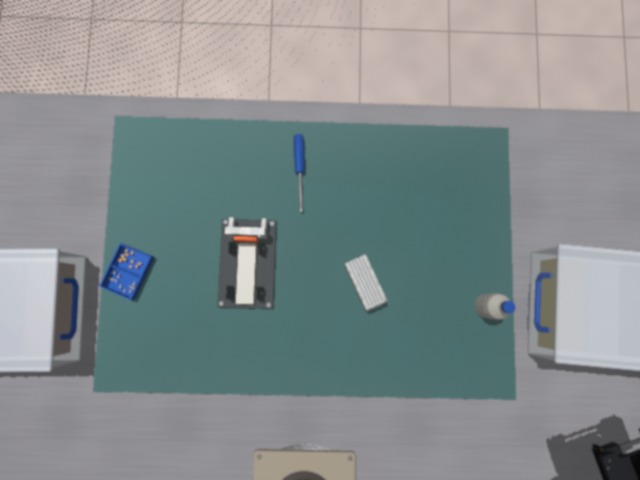

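View pics/side0.png

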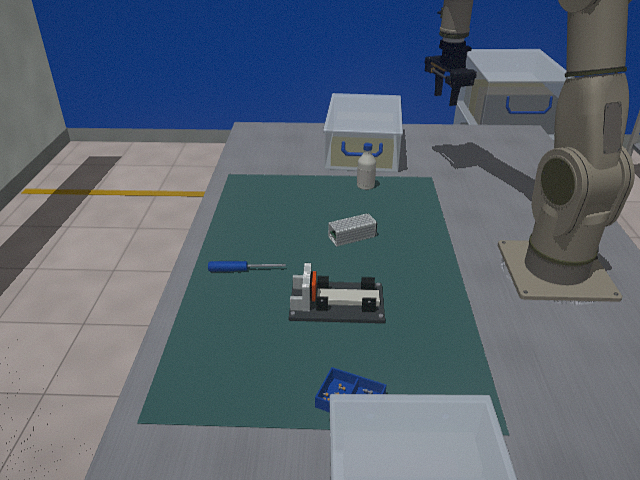

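Top view: the jig is around (247,264) with its stop towards world +x, the housing around (366,283), the tray at (128,272), the bottle at (493,306) and the screwdriver at (299,172). In the side view the housing is at (352,230). I need enlarged crops to tell which end is open.

Run:
```python
import cv2,pickle,numpy as np
d=pickle.load(open('c0.pkl','rb'))
a=cv2.resize(d['top']['img'][210:320,210:400],None,fx=4.2,fy=4.2,interpolation=cv2.INTER_CUBIC)
cv2.imwrite('pics/t1.png',a[:,:,::-1])
b=cv2.resize(d['side']['img'][205:330,280:400],None,fx=4.8,fy=4.8,interpolation=cv2.INTER_CUBIC)
cv2.imwrite('pics/s1.png',b[:,:,::-1])
```

```text
(no output)
```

View pics/t1.png

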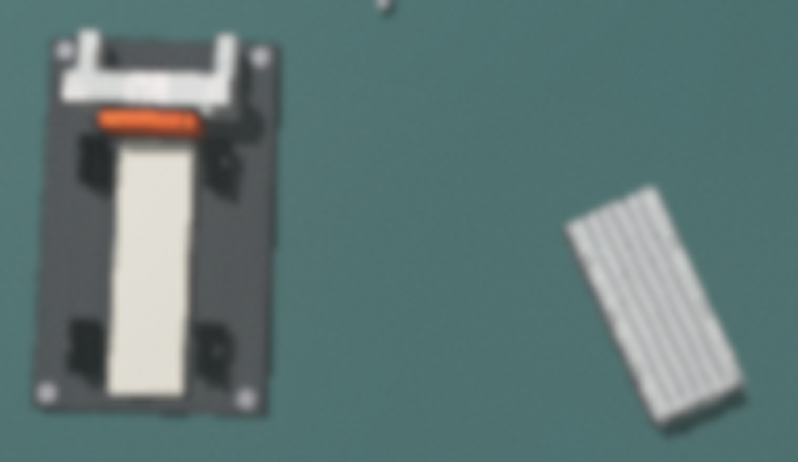

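View pics/s1.png

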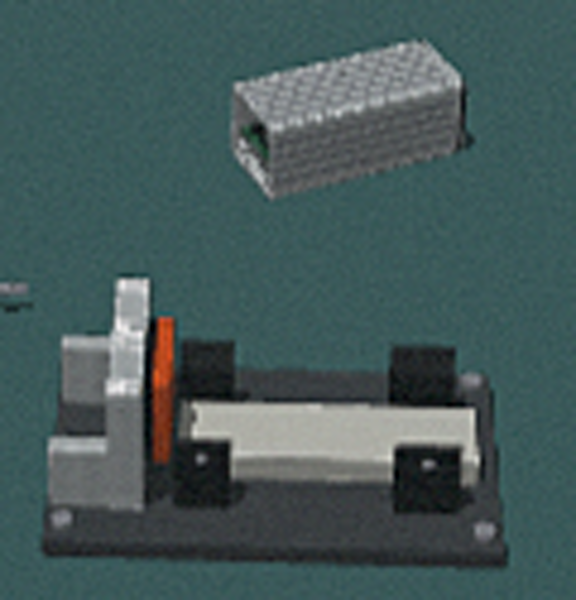

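The top crop shows the housing's top corners at (567,225), (652,187), (742,383) and (660,422). The jig base corners are at about (52,40), (278,42), (268,412) and (35,407). The side crop shows the green board at the housing's left end, so the open end faces world +x, towards the stop.

```bash
cat > h.py <<'E'
import numpy as np,pickle,cv2
def ray(c,uv):
    K,R,t=c['camera_matrix'],np.array(c['R']),np.array(c['t'])
    d=R.T@np.linalg.solve(K,[uv[0],uv[1],1]);return -R.T@t,d
def onz(c,uv,z):
    o,d=ray(c,uv);return o+d*(z-o[2])/d[2]
def tri(c1,u1,c2,u2):
    o1,d1=ray(c1,u1);o2,d2=ray(c2,u2)
    s=np.linalg.lstsq(np.c_[d1,-d2],o2-o1,rcond=None)[0]
    p,q=o1+d1*s[0],o2+d2*s[1];return (p+q)/2,np.linalg.norm(p-q)
E
python3 - <<'E'
from h import *
np.set_printoptions(precision=4,suppress=True)
d=pickle.load(open('c0.pkl','rb'));T,S=d['top'],d['side']
t=lambda x,y:((x+.5)/4.2-.5+210,(y+.5)/4.2-.5+210)
s=lambda x,y:((x+.5)/4.8-.5+280,(y+.5)/4.8-.5+205)
H=[(567,225),(652,187),(742,383),(660,422)]
for z in(.045,.049):
    P=np.array([onz(T,t(*p),z) for p in H]);c=P.mean(0)
    f=(P[0]+P[1]-P[2]-P[3])/2;print('H',z,c,'L',np.linalg.norm(f),'W',np.linalg.norm(P[0]-P[1]),np.arctan2(f[1],f[0]))
# side: far-left(-y... ) top corners
Hs=[(272,128),(235,84),(425,40),(462,82)]
P=np.array([onz(S,s(*p),.045) for p in Hs]);f=(P[0]+P[1]-P[2]-P[3])/2;print('Hside',P.mean(0),np.linalg.norm(f),np.arctan2(f[1],f[0]))
for i in range(4):print(tri(T,t(*H[i]),S,s(*Hs[i])))
J=[(52,40),(278,42),(268,412),(35,407)]
P=np.array([onz(T,t(*p),.012) for p in J]);f=(P[0]+P[1]-P[2]-P[3])/2
print('J',P.mean(0),np.linalg.norm(f),np.linalg.norm(P[0]-P[1]),np.linalg.norm(P[2]-P[3]),np.arctan2(f[1],f[0]))
B=[(119,150),(196,152),(185,396),(108,393)]
P=np.array([onz(T,t(*p),.026) for p in B]);f=(P[0]+P[1]-P[2]-P[3])/2
print('B',P,P.mean(0),np.linalg.norm(f),np.arctan2(f[1],f[0]))
Js=[(505,562),(44,552)]
P=np.array([onz(S,s(*p),.00) for p in Js]);print('Jside',P)
from scipy.spatial.transform import Rotation as Ro
print(Ro.from_quat([9.86017900e-01,1.66637854e-01,0,0]).as_matrix())
E
```

```text
H 0.045 [ 0.4978 -0.1298  0.045 ] L 0.11762134117104112 W 0.05155320912953526 0.44952188884922895
H 0.049 [ 0.4976 -0.1294  0.049 ] L 0.11720294385335142 W 0.05136982638450494 0.4495218888492289
Hside [ 0.4979 -0.1365  0.045 ] 0.1177366572344316 0.4445581139532554
(array([ 0.5401, -0.0806,  0.0503]), np.float64(0.001420834161602586))
(array([ 0.5614, -0.1271,  0.0489]), np.float64(4.567107724577339e-05))
(array([ 0.4552, -0.1769,  0.0493]), np.float64(0.0012245566339386278))
(array([ 0.435 , -0.1327,  0.0491]), np.float64(0.0021902068683331576))
J [0.5378 0.1469 0.012 ] 0.20770905448994215 0.12842997321058894 0.1294216321972053 0.0034339914798492683
B [[0.5772 0.1687 0.026 ]
 [0.5771 0.1258 0.026 ]
 [0.442  0.1268 0.026 ]
 [0.4427 0.1691 0.026 ]] [0.5098 0.1476 0.026 ] 0.13479300238795391 -0.004797350834689317
Jside [[0.4321 0.2036 0.    ]
 [0.6433 0.2042 0.    ]]
[[ 0.9445  0.3286  0.    ]
 [ 0.3286 -0.9445  0.    ]
 [ 0.      0.     -1.    ]]
```

>>> {"op": "move_arm", "data": {
  "steps": [
    {"dx": 2, "dy": -1.5},
    {"dx": 3.5, "dy": -2.8},
    {"dx": 3.5, "dy": -2.8},
    {"dx": 3.5, "dy": -2.8},
    {"dx": 3.5, "dy": -2.8},
    {"dx": 3.5, "dy": -2.8},
    {"dx": 3.5, "dy": -2.8},
    {"dx": 3.5, "dy": -2.8},
    {"dx": 3.5, "dy": -2.8},
    {"dx": 3.5, "dy": -2.8},
    {"dx": 3.5, "dy": -2.8},
    {"dx": 3.5, "dy": -2.8}
  ]
}}

```text
$.steps[0]: bad value
```

>>> {"op": "move_arm", "data": {
  "steps": [
    {"dx": 2.3, "dy": -1.6, "spin": -0.112},
    {},
    {}
  ]
}}

```text
$.steps[0]: bad value
```

Run:
```python
from bench import telemetry, imaging
import cv2,pickle
from scipy.spatial.transform import Rotation as Ro
s=telemetry.read_state();print({k:s[k] for k in('time','ee_pos','ft_force')},Ro.from_quat(s['eef_rot']).as_matrix().round(4))
c=imaging.camera('wrist');pickle.dump(c,open('w1.pkl','wb'));cv2.imwrite('pics/w1.png',c['img'][:,:,::-1])
```

```text
{'time': 0.1, 'ee_pos': array([ 0.20533312, -0.59018723,  0.40403801]), 'ft_force': array([ 0.45838711, -0.44941413, -0.45687003])} [[ 9.445e-01  3.286e-01 -5.000e-04]
 [ 3.286e-01 -9.445e-01  1.100e-03]
 [-1.000e-04 -1.200e-03 -1.000e+00]]
```

View pics/w1.png

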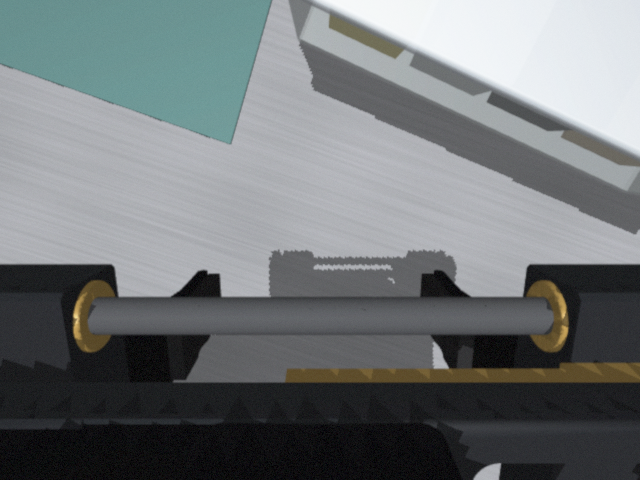

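The moves were refused, so every row needs all four fields. The wrist picture shows the gripper covering the lower half of the view, with the mat corner at (232,142).

>>> {"op": "move_arm", "data": {
  "steps": [
    {"dx": 2, "dy": -1.5, "dz": 0, "spin": 0},
    {"dx": 3.0, "dy": -2.8, "dz": 0, "spin": 0},
    {"dx": 3.0, "dy": -2.8, "dz": 0, "spin": 0},
    {"dx": 3.0, "dy": -2.8, "dz": 0, "spin": 0},
    {"dx": 3.0, "dy": -2.8, "dz": 0, "spin": 0},
    {"dx": 3.0, "dy": -2.8, "dz": 0, "spin": 0},
    {"dx": 3.0, "dy": -2.8, "dz": 0, "spin": 0},
    {"dx": 3.0, "dy": -2.8, "dz": 0, "spin": 0},
    {"dx": 3.0, "dy": -2.8, "dz": 0, "spin": 0},
    {"dx": 3.0, "dy": -2.8, "dz": 0, "spin": 0},
    {"dx": 3.0, "dy": -2.8, "dz": 0, "spin": 0},
    {"dx": 3.0, "dy": -2.8, "dz": 0, "spin": 0}
  ]
}}

```text
time: 1.35
ee_pos: [0.4302, -0.1686, 0.4048]
eef_rot: [0.986, 0.167, 0.0, 0.0]
ft_force: [1.8, -0.8, 1.1]
width: 0.0874
grip_force: 0.0
```

>>> {"op": "move_arm", "data": {
  "steps": [
    {"dx": 0, "dy": -1.6, "dz": 0, "spin": -0.112},
    {"dx": 0, "dy": 0, "dz": 0, "spin": 0},
    {"dx": 0, "dy": 0, "dz": 0, "spin": 0}
  ]
}}

```text
time: 1.65
ee_pos: [0.4244, -0.1555, 0.4047]
eef_rot: [0.975, 0.221, -0.0, 0.0]
ft_force: [-0.4, -0.0, -0.8]
width: 0.0868
grip_force: 0.0
```

Run:
```python
from bench import telemetry, imaging
import cv2,pickle
from scipy.spatial.transform import Rotation as Ro
s=telemetry.read_state();print({k:s[k] for k in('time','ee_pos','ft_force')},Ro.from_quat(s['eef_rot']).as_matrix().round(4))
c=imaging.camera('wrist');pickle.dump(c,open('w1.pkl','wb'));cv2.imwrite('pics/w2.png',c['img'][:,:,::-1])
```

```text
{'time': 1.65, 'ee_pos': array([ 0.4243521 , -0.15552955,  0.40471397]), 'ft_force': array([-0.35477522, -0.0118929 , -0.81901188])} [[ 9.027e-01  4.303e-01 -1.000e-04]
 [ 4.303e-01 -9.027e-01 -6.000e-04]
 [-4.000e-04  5.000e-04 -1.000e+00]]
```

View pics/w2.png

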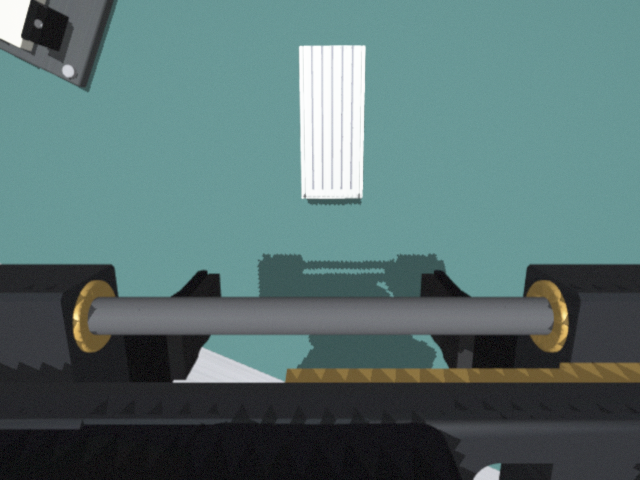

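The wrist view shows the housing upright in the image, with corners at about (300,46), (365,46), (362,197) and (302,197). Its yaw nearly matches the tool's.

Run:
```python
from h import *
np.set_printoptions(precision=4,suppress=True)
c=pickle.load(open('w1.pkl','rb'))
g=c['img'][20:240,240:420].min(2)>165
g=cv2.morphologyEx(g.astype('uint8'),cv2.MORPH_CLOSE,np.ones((7,7)))
n,l,s,_=cv2.connectedComponentsWithStats(g);i=1+s[1:,4].argmax()
q=cv2.approxPolyDP(cv2.convexHull(cv2.findContours((l==i).astype('uint8'),0,1)[0][0]),6,True)[:,0]+[240,20];print(q)
H=[(299.5,45.5),(365.5,45.5),(363,198),(302,198)]
for z in(.045,.048):
    P=np.array([onz(c,p,z) for p in H]);m=P.mean(0);f=(P[0]+P[1]-P[2]-P[3])/2
    print(z,m,np.linalg.norm(f),np.linalg.norm(P[0]-P[1]),np.linalg.norm(P[2]-P[3]),np.arctan2(f[1],f[0]))
    d=m[:2]-[.42435,-.15553];X=np.array([.9027,.4303]);print('dx dy',d@X,d@[.4303,-.9027])
```

```text
[[364  45]
 [362 196]
 [302 198]
 [299  46]]
0.045 [ 0.4989 -0.1324  0.045 ] 0.12066003296573836 0.05193971293785031 0.0524955155292201 0.4511542354484514
dx dy 0.07729737083043255 0.01120509943503748
0.048 [ 0.4988 -0.1323  0.048 ] 0.11959348788761667 0.051480604450712286 0.0520314941599648 0.4511542354484511
dx dy 0.07719937096643416 0.011113726265524095
```

>>> {"op": "move_arm", "data": {
  "steps": [
    {"dx": 2.6, "dy": 0.4, "dz": 0, "spin": -0.006},
    {"dx": 2.6, "dy": 0.4, "dz": 2, "spin": 0},
    {"dx": 2.5, "dy": 0.3, "dz": 3, "spin": 0},
    {"dx": 0, "dy": 0, "dz": 3, "spin": 0},
    {"dx": 0, "dy": 0, "dz": 2, "spin": 0},
    {"dx": 0, "dy": 0, "dz": 0, "spin": 0},
    {"dx": 0, "dy": 0, "dz": 2.2, "spin": 0},
    {"dx": 0, "dy": 0, "dz": 2, "spin": 0},
    {"dx": 0, "dy": 0, "dz": 2, "spin": 0},
    {"dx": 0, "dy": 0, "dz": 2, "spin": 0},
    {"dx": 0, "dy": 0, "dz": 2, "spin": 0},
    {"dx": 0, "dy": 0, "dz": 1, "spin": 0}
  ]
}}

```text
time: 2.9
ee_pos: [0.4986, -0.1326, 0.1924]
eef_rot: [0.975, 0.223, -0.0, 0.0]
ft_force: [0.1, -0.3, 0.3]
width: 0.0872
grip_force: 0.0
```

>>> {"op": "move_arm", "data": {
  "steps": [
    {"dx": 0, "dy": 0, "dz": 0, "spin": 0},
    {"dx": 0, "dy": 0, "dz": 0, "spin": 0}
  ]
}}

```text
time: 3.1
ee_pos: [0.4991, -0.1319, 0.1938]
eef_rot: [0.975, 0.224, 0.0, 0.0]
ft_force: [0.4, -0.1, 0.4]
width: 0.087
grip_force: 0.0
```

>>> {"op": "move_arm", "data": {
  "steps": [
    {"dx": 0, "dy": 0, "dz": 0, "spin": 0},
    {"dx": 0, "dy": 0, "dz": 0, "spin": 0},
    {"dx": 0, "dy": 0, "dz": 0, "spin": 0},
    {"dx": 0, "dy": 0, "dz": 0, "spin": 0},
    {"dx": 0, "dy": 0, "dz": 0, "spin": 0},
    {"dx": 0, "dy": 0, "dz": 0, "spin": 0},
    {"dx": 0, "dy": 0, "dz": 0, "spin": 0},
    {"dx": 0, "dy": 0, "dz": 0, "spin": 0}
  ],
  "claw": 4.5,
  "squeeze": 40
}}

```text
time: 3.9
ee_pos: [0.4987, -0.1315, 0.1928]
eef_rot: [0.974, 0.224, -0.0, 0.0]
ft_force: [-1.0, 0.4, 2.2]
width: 0.0516
grip_force: 40.0
```

>>> {"op": "move_arm", "data": {
  "steps": [
    {"dx": 0, "dy": 0, "dz": -0.5, "spin": 0},
    {"dx": 0, "dy": 0, "dz": -1.5, "spin": 0},
    {"dx": 0, "dy": 0, "dz": -2, "spin": 0},
    {"dx": 0, "dy": 0, "dz": -2, "spin": 0},
    {"dx": 0, "dy": 0, "dz": -2, "spin": 0},
    {"dx": 0, "dy": 0, "dz": -2, "spin": 0},
    {"dx": 0, "dy": 0, "dz": -1, "spin": 0},
    {"dx": 0, "dy": 0, "dz": 0, "spin": 0}
  ]
}}

```text
time: 4.7
ee_pos: [0.4991, -0.1315, 0.3045]
eef_rot: [0.974, 0.224, 0.001, 0.001]
ft_force: [0.4, 0.6, -2.4]
width: 0.0518
grip_force: 40.0
```

>>> {"op": "move_arm", "data": {
  "steps": [
    {"dx": 0, "dy": 0, "dz": -1, "spin": 0.05},
    {"dx": 0, "dy": 0, "dz": -2, "spin": 0.1},
    {"dx": 0, "dy": 0, "dz": -2, "spin": 0.1},
    {"dx": 0, "dy": 0, "dz": -2, "spin": 0.1},
    {"dx": 0, "dy": 0, "dz": -2, "spin": 0.1},
    {"dx": 0, "dy": 0, "dz": -2, "spin": 0}
  ]
}}

```text
time: 5.3
ee_pos: [0.4984, -0.1315, 0.4125]
eef_rot: [1.0, -0.0, -0.001, -0.0]
ft_force: [0.8, -0.1, -1.5]
width: 0.0517
grip_force: 40.0
```

>>> {"op": "move_arm", "data": {
  "steps": [
    {"dx": -0.5, "dy": -1.4, "dz": -0.5, "spin": 0},
    {"dx": -1, "dy": -3, "dz": -0.5, "spin": 0},
    {"dx": -1, "dy": -3, "dz": -0.5, "spin": 0},
    {"dx": -1, "dy": -3, "dz": -0.5, "spin": 0},
    {"dx": -1, "dy": -3, "dz": -0.5, "spin": 0},
    {"dx": -1, "dy": -3, "dz": -0.5, "spin": 0},
    {"dx": -1, "dy": -3, "dz": -0.5, "spin": 0},
    {"dx": -1, "dy": -3, "dz": 0, "spin": 0},
    {"dx": -1, "dy": -3, "dz": 0, "spin": 0},
    {"dx": -0.5, "dy": -2.5, "dz": 0, "spin": 0},
    {"dx": 0, "dy": 0, "dz": 0, "spin": 0},
    {"dx": 0, "dy": 0, "dz": 0, "spin": 0}
  ]
}}

```text
time: 6.5
ee_pos: [0.4071, 0.1478, 0.4466]
eef_rot: [1.0, 0.002, -0.001, 0.0]
ft_force: [-0.3, -1.0, -2.0]
width: 0.0519
grip_force: 40.0
```

Run:
```python
from bench import telemetry, imaging
import cv2,pickle
from scipy.spatial.transform import Rotation as Ro
s=telemetry.read_state();print({k:s[k] for k in('time','ee_pos','ft_force')},Ro.from_quat(s['eef_rot']).as_matrix().round(4))
c=imaging.camera('wrist');pickle.dump(c,open('w3.pkl','wb'));cv2.imwrite('pics/w3.png',c['img'][:,:,::-1])
```

```text
{'time': 6.5, 'ee_pos': array([0.4071173 , 0.14784411, 0.44656701]), 'ft_force': array([-0.31711402, -1.04512304, -1.95542442])} [[ 1.0e+00  4.7e-03 -1.4e-03]
 [ 4.7e-03 -1.0e+00 -9.0e-04]
 [-1.4e-03  9.0e-04 -1.0e+00]]
```

View pics/w3.png

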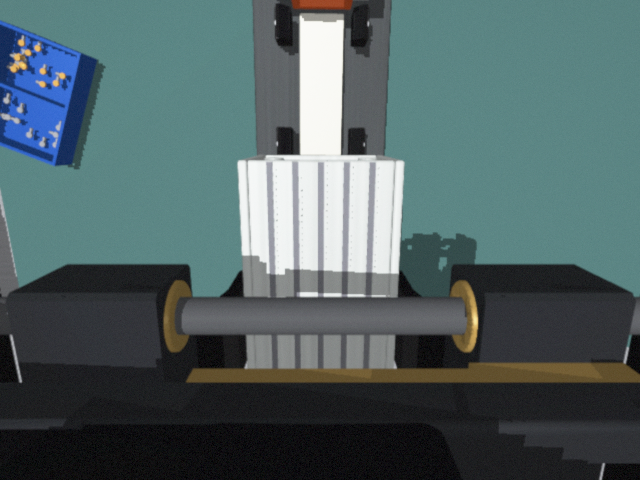

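The wrist view shows the housing held straight, front top edge at row 157 and columns 240–403. The bed runs from column 300 to 344, the base plate edges are near 254 and 391, and the seal is at the top (292–352, row ~10). I'll refine these edges to sub-pixel.

Run:
```python
from h import *
np.set_printoptions(precision=4,suppress=True)
c=pickle.load(open('w3.pkl','rb'));g=cv2.GaussianBlur(c['img'].astype(float).mean(2),(0,0),1.2)
r_=c['img'][:,:,0].astype(float)
def edges(img,rows,lo,hi,z,name):
    P=[]
    for v in rows:
        d=np.abs(np.diff(img[v,lo:hi]));i=d.argmax()
        k=slice(max(i-2,0),i+3);u=lo+.5+(d[k]*np.arange(lo,hi)[:len(d)][k]).sum()/d[k].sum()-lo+0
        P.append(onz(c,(u,v),z)[:2])
    P=np.array(P);a=np.polyfit(P[:,0],P[:,1],1);res=P[:,1]-np.polyval(a,P[:,0]);k=abs(res)<2*np.median(abs(res))+3e-4
    a=np.polyfit(P[k,0],P[k,1],1);return a,P
M=.002
def pair(n,rows,l,rr,z,x0):
    A,_=edges(g,rows,*l,z,n);B,_=edges(g,rows,*rr,z,n)
    ya,yb=np.polyval(A,x0),np.polyval(B,x0);print(n,'mid',(ya+yb)/2,'w',ya-yb,'slopes',A[0],B[0])
pair('bed',range(50,125,3),(290,310),(335,352),.026+M,.51)
pair('base',range(20,150,4),(244,268),(378,400),.012+M,.51)
tz=.4466-.164-.004+.0225
pair('housing',range(175,240,3),(232,250),(392,410),tz,.45)
# front edge of housing and seal
for v in(9,10,11,12): print('seal',v,onz(c,(322,v),.026+M+.0)[:2],onz(c,(322,v),.071+M)[:2])
print('housing front row',[ (u,150+np.abs(np.diff(g[150:170,u])).argmax()) for u in(250,300,340,390)],onz(c,(322,156.5),tz))
for u in(300,322,340): print(u,r_[0:20,u].astype(int), c['img'][0:20,u,2])
for u in(265,378): print(u,150-0, [onz(c,(u,v),.012+M)[:2] for v in (150,)])
```

```text
bed mid 0.1472446049214841 w 0.0399996194665711 slopes -0.007780451940573296 -0.0063563022977172635
base mid 0.14685968015904508 w 0.13130925414205996 slopes -0.007747389219474264 -0.0004417642853588132
housing mid 0.14740884852281722 w 0.051672821007766115 slopes -0.0002672043181083562 -0.0023274482292695445
seal 9 [0.5873 0.1461] [0.5745 0.1463]
seal 10 [0.5865 0.1461] [0.5738 0.1462]
seal 11 [0.5857 0.1461] [0.573  0.1462]
seal 12 [0.5849 0.1461] [0.5723 0.1462]
housing front row [(250, np.int64(159)), (300, np.int64(155)), (340, np.int64(155)), (390, np.int64(160))] [0.4682 0.147  0.3011]
300 [151 152 148 150 150 148 141 125  96  66  58  53  55 101 135 179 227 240
 242 242] [ 37  38  35  36  34  33  35  29  37  51  62  55  60  97 128 170 218 233
 236 235]
322 [157 158 155 158 157 158 147 127 106  80  55  51  60 102 140 154 153 156
 155 155] [ 40  41  40  44  40  41  38  25  28  48  54  54  64  99 133 147 145 149
 149 146]
340 [158 155 156 158 158 155 151 134 119  90  55  51  58  87 136 153 156 153
 154 169] [ 43  38  40  44  43  38  42  33  30  49  52  57  62  87 127 146 146 147
 147 159]
265 150 [array([0.4622, 0.2033])]
378 150 [array([0.4626, 0.0886])]
```

>>> {"op": "move_arm", "data": {
  "steps": [
    {"dx": 0.4, "dy": 0, "dz": 1, "spin": 0.006},
    {"dx": 1, "dy": 0, "dz": 2, "spin": 0},
    {"dx": 1, "dy": 0, "dz": 2, "spin": 0},
    {"dx": 1, "dy": 0, "dz": 2, "spin": 0},
    {"dx": 1, "dy": 0, "dz": 2, "spin": 0},
    {"dx": 1, "dy": 0, "dz": 2, "spin": 0},
    {"dx": 1, "dy": 0, "dz": 2, "spin": 0},
    {"dx": 1, "dy": 0, "dz": 2, "spin": 0},
    {"dx": 1, "dy": 0, "dz": 2, "spin": 0},
    {"dx": 1, "dy": 0, "dz": 1, "spin": 0},
    {"dx": 1, "dy": 0, "dz": 0, "spin": 0},
    {"dx": 0, "dy": 0, "dz": 0, "spin": 0}
  ]
}}

```text
time: 7.75
ee_pos: [0.5129, 0.1463, 0.2673]
eef_rot: [1.0, -0.002, -0.0, -0.0]
ft_force: [0.3, -0.4, -0.9]
width: 0.0519
grip_force: 40.0
```

>>> {"op": "move_arm", "data": {
  "steps": [
    {"dx": 0, "dy": 0, "dz": 0.5, "spin": 0},
    {"dx": 0, "dy": 0, "dz": 0, "spin": 0},
    {"dx": 0, "dy": 0, "dz": 0, "spin": 0},
    {"dx": 0, "dy": 0, "dz": 0, "spin": 0}
  ]
}}

```text
time: 8.15
ee_pos: [0.5117, 0.147, 0.2631]
eef_rot: [1.0, -0.002, 0.0, 0.0]
ft_force: [0.4, -0.5, -2.0]
width: 0.0517
grip_force: 40.0
```

Run:
```python
from bench import telemetry, imaging
import cv2,pickle,numpy as np
from scipy.spatial.transform import Rotation as Ro
s=telemetry.read_state();print({k:s[k] for k in('time','ee_pos','ft_force')},Ro.from_quat(s['eef_rot']).as_matrix().round(4))
c=imaging.camera('wrist');pickle.dump(c,open('w4.pkl','wb'))
d=imaging.camera('side');pickle.dump(d,open('s4.pkl','wb'))
b=cv2.resize(d['img'][225:335,275:405],None,fx=4,fy=4,interpolation=cv2.INTER_CUBIC)
a=np.zeros((600,800,3),'uint8');a[:280,:]=cv2.resize(c['img'][0:168,80:560],(800,280));a[280:,:378]=cv2.resize(b,(378,320))
cv2.imwrite('pics/c4.png',a[:,:,::-1])
```

```text
{'time': 8.15, 'ee_pos': array([0.51174602, 0.14698127, 0.26309034]), 'ft_force': array([ 0.37925182, -0.47593207, -1.96973866])} [[ 1.0e+00 -3.1e-03  7.0e-04]
 [-3.1e-03 -1.0e+00 -3.0e-04]
 [ 7.0e-04  3.0e-04 -1.0e+00]]
```

View pics/c4.png

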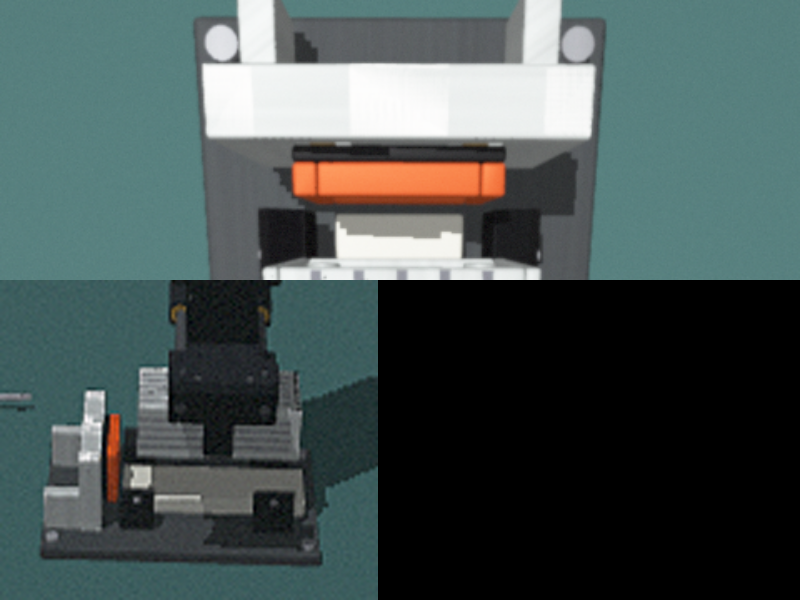

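The composite shows the housing above the bed. The stop's front top edge is at display row 137 (207–592), the seal spans 293–505 in rows 163–204, and the housing's front edge is at row 268 (263–541). The side view shows the open end facing the seal, with a clear gap.

Run:
```python
from h import *
np.set_printoptions(precision=4,suppress=True)
c=pickle.load(open('w4.pkl','rb'));k=.6
f=lambda x,y:((x+.5)*k-.5+80,(y+.5)*k-.5)
M=.002
for n,p,q,z in[('stop front',(207,137),(592,137),.08+M),('stop back',(203,65),(594,65),.08+M),('seal top edge',(296,196),(503,196),.071+M),('seal bottom',(298,204),(500,204),.026+M),('bed',(335,235),(463,235),.026+M),('base far',(196,20),(604,20),.012+M),('hous',(263,268),(541,268),.2631-.164-.004+.0225)]:
    a,b=onz(c,f(*p),z),onz(c,f(*q),z);print(n,(a+b)/2,'w',np.linalg.norm(a-b),'yaw',np.arctan2(b[0]-a[0],a[1]-b[1]))
```

```text
stop front [0.5995 0.1464 0.082 ] w 0.08796120022657408 yaw -0.004229947113401536
stop back [0.6146 0.1466 0.082 ] w 0.08718387040388176 yaw -0.004200583979391833
seal top edge [0.5871 0.1465 0.073 ] w 0.05096879276561414 yaw -0.004255109432306186
seal bottom [0.587  0.1467 0.028 ] w 0.06309195456804066 yaw -0.004258601332634034
bed [0.5776 0.1468 0.028 ] w 0.040417883184309875 yaw -0.0042723192967298
base far [0.6428 0.1461 0.014 ] w 0.12751974343740802 yaw -0.004182938502175599
hous [0.5719 0.146  0.1176] w 0.05177807419662738 yaw -0.004287257118924042
```

>>> {"op": "move_arm", "data": {
  "steps": [
    {"dx": 0, "dy": -0.05, "dz": 0.5, "spin": 0},
    {"dx": 0, "dy": 0, "dz": 0.8, "spin": 0},
    {"dx": 0, "dy": 0, "dz": 0.6, "spin": 0},
    {"dx": 0, "dy": 0, "dz": 0.6, "spin": 0},
    {"dx": 0, "dy": 0, "dz": 0.5, "spin": 0},
    {"dx": 0, "dy": 0, "dz": 0.5, "spin": 0},
    {"dx": 0, "dy": 0, "dz": 0.4, "spin": 0},
    {"dx": 0, "dy": 0, "dz": 0.2, "spin": 0},
    {"dx": 0, "dy": 0, "dz": 0, "spin": 0},
    {"dx": 0, "dy": 0, "dz": 0, "spin": 0}
  ]
}}

```text
time: 9.25
ee_pos: [0.512, 0.1475, 0.2219]
eef_rot: [1.0, -0.002, 0.0, 0.0]
ft_force: [0.0, -0.6, -1.6]
width: 0.0517
grip_force: 40.0
```

>>> {"op": "move_arm", "data": {
  "steps": [
    {"dx": 0, "dy": 0, "dz": 0.1, "spin": 0},
    {"dx": 0, "dy": 0, "dz": 0.1, "spin": 0},
    {"dx": 0, "dy": 0, "dz": 0, "spin": 0},
    {"dx": 0, "dy": 0, "dz": 0, "spin": 0}
  ]
}}

```text
time: 9.65
ee_pos: [0.5119, 0.1474, 0.2197]
eef_rot: [1.0, -0.002, -0.0, 0.0]
ft_force: [-1.1, -0.6, -1.7]
width: 0.0516
grip_force: 40.0
```

>>> {"op": "move_arm", "data": {
  "steps": [
    {"dx": 0, "dy": 0, "dz": 0.05, "spin": 0},
    {"dx": 0, "dy": 0, "dz": 0, "spin": 0},
    {"dx": 0, "dy": 0, "dz": 0, "spin": 0}
  ]
}}

```text
time: 9.95
ee_pos: [0.5119, 0.1474, 0.2192]
eef_rot: [1.0, -0.002, 0.0, 0.0]
ft_force: [-0.1, -0.4, -2.1]
width: 0.0522
grip_force: 40.0
```

>>> {"op": "move_arm", "data": {
  "steps": [
    {"dx": 0, "dy": 0, "dz": 0.05, "spin": 0},
    {"dx": 0, "dy": 0, "dz": 0, "spin": 0},
    {"dx": 0, "dy": 0, "dz": 0, "spin": 0}
  ]
}}

```text
time: 10.25
ee_pos: [0.5119, 0.1475, 0.2189]
eef_rot: [1.0, -0.002, 0.0, 0.0]
ft_force: [-1.6, 0.0, 0.3]
width: 0.0517
grip_force: 40.0
```

>>> {"op": "move_arm", "data": {
  "steps": [
    {"dx": 0, "dy": 0, "dz": 0.05, "spin": 0},
    {"dx": 0, "dy": 0, "dz": 0, "spin": 0},
    {"dx": 0, "dy": 0, "dz": 0, "spin": 0}
  ]
}}

```text
time: 10.55
ee_pos: [0.5119, 0.1475, 0.2188]
eef_rot: [1.0, -0.002, 0.0, 0.0]
ft_force: [-3.0, -1.8, 7.8]
width: 0.0517
grip_force: 40.0
```

>>> {"op": "move_arm", "data": {
  "steps": [
    {"dx": 0, "dy": 0, "dz": -0.03, "spin": 0},
    {"dx": 0, "dy": 0, "dz": 0, "spin": 0},
    {"dx": 0, "dy": 0, "dz": 0, "spin": 0},
    {"dx": 0, "dy": 0, "dz": 0, "spin": 0}
  ]
}}

```text
time: 10.95
ee_pos: [0.5119, 0.1475, 0.2188]
eef_rot: [1.0, -0.002, 0.0, 0.0]
ft_force: [-2.9, -1.5, 7.1]
width: 0.0518
grip_force: 40.0
```

>>> {"op": "move_arm", "data": {
  "steps": [
    {"dx": 0.2, "dy": 0, "dz": 0, "spin": 0},
    {"dx": 0.2, "dy": 0, "dz": 0, "spin": 0},
    {"dx": 0.2, "dy": 0, "dz": 0, "spin": 0},
    {"dx": 0.2, "dy": 0, "dz": 0, "spin": 0},
    {"dx": 0.2, "dy": 0, "dz": 0, "spin": 0},
    {"dx": 0, "dy": 0, "dz": 0, "spin": 0},
    {"dx": 0, "dy": 0, "dz": 0, "spin": 0},
    {"dx": 0, "dy": 0, "dz": 0, "spin": 0}
  ]
}}

```text
time: 11.75
ee_pos: [0.5219, 0.1478, 0.2188]
eef_rot: [1.0, -0.001, 0.0, -0.0]
ft_force: [-2.4, 0.7, 5.0]
width: 0.0515
grip_force: 40.0
```

>>> {"op": "move_arm", "data": {
  "steps": [
    {"dx": 0, "dy": 0, "dz": -0.03, "spin": 0},
    {"dx": 0.1, "dy": 0, "dz": 0, "spin": 0},
    {"dx": 0.1, "dy": 0, "dz": 0, "spin": 0},
    {"dx": 0, "dy": 0, "dz": 0, "spin": 0},
    {"dx": 0, "dy": 0, "dz": 0, "spin": 0},
    {"dx": 0, "dy": 0, "dz": 0, "spin": 0}
  ]
}}

```text
time: 12.35
ee_pos: [0.5239, 0.1475, 0.2189]
eef_rot: [1.0, -0.002, 0.0, -0.0]
ft_force: [-1.8, 1.1, 2.9]
width: 0.0516
grip_force: 40.0
```

>>> {"op": "move_arm", "data": {
  "steps": [
    {"dx": 0.1, "dy": 0, "dz": 0, "spin": 0},
    {"dx": 0.1, "dy": 0, "dz": 0, "spin": 0},
    {"dx": 0, "dy": 0, "dz": 0, "spin": 0},
    {"dx": 0, "dy": 0, "dz": 0, "spin": 0},
    {"dx": 0, "dy": 0, "dz": 0, "spin": 0}
  ]
}}

```text
time: 12.85
ee_pos: [0.526, 0.1473, 0.2189]
eef_rot: [1.0, -0.002, 0.0, 0.0]
ft_force: [-1.4, 0.5, 3.8]
width: 0.0516
grip_force: 40.0
```

>>> {"op": "move_arm", "data": {
  "steps": [
    {"dx": 0.1, "dy": 0, "dz": 0, "spin": 0},
    {"dx": 0, "dy": 0, "dz": 0, "spin": 0},
    {"dx": 0, "dy": 0, "dz": 0, "spin": 0},
    {"dx": 0, "dy": 0, "dz": 0, "spin": 0}
  ]
}}

```text
time: 13.25
ee_pos: [0.5269, 0.1474, 0.2188]
eef_rot: [1.0, -0.002, -0.0, 0.0]
ft_force: [-3.4, 1.2, 4.7]
width: 0.0517
grip_force: 40.0
```

>>> {"op": "move_arm", "data": {
  "steps": [
    {"dx": 0.1, "dy": 0, "dz": 0, "spin": 0},
    {"dx": 0, "dy": 0, "dz": 0, "spin": 0},
    {"dx": 0, "dy": 0, "dz": 0, "spin": 0},
    {"dx": 0, "dy": 0, "dz": 0, "spin": 0}
  ]
}}

```text
time: 13.65
ee_pos: [0.5276, 0.1474, 0.2189]
eef_rot: [1.0, -0.002, -0.0, 0.0]
ft_force: [-5.5, -0.6, 7.5]
width: 0.0511
grip_force: 40.0
```

>>> {"op": "move_arm", "data": {
  "steps": [
    {"dx": 0.1, "dy": 0, "dz": 0, "spin": 0},
    {"dx": 0, "dy": 0, "dz": 0, "spin": 0},
    {"dx": 0, "dy": 0, "dz": 0, "spin": 0},
    {"dx": 0, "dy": 0, "dz": 0, "spin": 0}
  ]
}}

```text
time: 14.05
ee_pos: [0.5283, 0.1475, 0.2188]
eef_rot: [1.0, -0.002, -0.001, 0.0]
ft_force: [-7.8, -1.4, 8.8]
width: 0.0518
grip_force: 40.0
```

>>> {"op": "move_arm", "data": {
  "steps": [
    {"dx": 0.1, "dy": 0, "dz": -0.03, "spin": 0},
    {"dx": 0, "dy": 0, "dz": 0, "spin": 0},
    {"dx": 0, "dy": 0, "dz": 0, "spin": 0},
    {"dx": 0, "dy": 0, "dz": 0, "spin": 0}
  ]
}}

```text
time: 14.45
ee_pos: [0.5291, 0.1474, 0.2188]
eef_rot: [1.0, -0.002, -0.001, 0.0]
ft_force: [-8.3, -1.3, 7.1]
width: 0.0517
grip_force: 40.0
```

>>> {"op": "move_arm", "data": {
  "steps": [
    {"dx": 0.1, "dy": 0, "dz": 0, "spin": 0},
    {"dx": 0, "dy": 0, "dz": 0, "spin": 0},
    {"dx": 0, "dy": 0, "dz": 0, "spin": 0},
    {"dx": 0, "dy": 0, "dz": 0, "spin": 0}
  ]
}}

```text
time: 14.85
ee_pos: [0.5298, 0.1475, 0.2188]
eef_rot: [1.0, -0.001, -0.002, 0.001]
ft_force: [-11.9, -2.6, 10.5]
width: 0.0515
grip_force: 40.0
```

>>> {"op": "move_arm", "data": {
  "steps": [
    {"dx": 0.03, "dy": 0, "dz": -0.03, "spin": 0},
    {"dx": 0, "dy": 0, "dz": 0, "spin": 0},
    {"dx": 0, "dy": 0, "dz": 0, "spin": 0},
    {"dx": 0, "dy": 0, "dz": 0, "spin": 0},
    {"dx": 0, "dy": 0, "dz": 0, "spin": 0},
    {"dx": 0, "dy": 0, "dz": 0, "spin": 0}
  ]
}}

```text
time: 15.45
ee_pos: [0.53, 0.1475, 0.2189]
eef_rot: [1.0, -0.001, -0.002, 0.0]
ft_force: [-10.3, -1.3, 8.0]
width: 0.0517
grip_force: 40.0
```

Run:
```python
from bench import telemetry, imaging
import cv2,pickle,numpy as np
F=[]
for i in range(12):
    d=imaging.camera('wrist');s=telemetry.read_state();F.append(np.r_[s['ft_force'],s['ee_pos']*1000])
print(np.mean(F,0).round(2),np.std(F,0).round(2),s['grip_force'],s['time'])
e=imaging.camera('side');a=np.zeros((600,800,3),'uint8');a[:280]=cv2.resize(d['img'][0:168,80:560],(800,280))
a[280:,:378]=cv2.resize(e['img'][225:335,275:405],(378,320),interpolation=cv2.INTER_CUBIC)
cv2.imwrite('pics/c5.png',a[:,:,::-1])
```

```text
[-10.39  -0.84   7.27 529.96 147.51 218.85] [0.37 0.48 0.43 0.01 0.01 0.02] 39.999563997698715 16.05
```

View pics/c5.png

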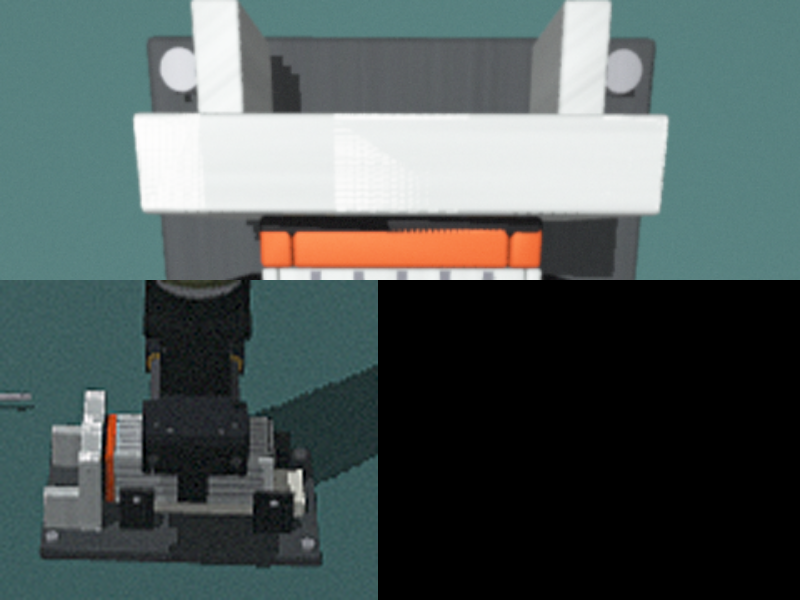

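The picture shows the housing aligned with the seal (cols 263–541) and in contact with it, lying flat on the bed between the guides. The push is steady at about 10 N, so I'm handing the job in.

```bash
python3 -c "
from bench import job
print(job.close_job())"
```

```text
the job is handed in; nothing more can be done
None
```

I handed the job in with the housing on the bed, its open end against the seal and the gripper still holding it. The wrist force was steady at about 10.4 N, which I estimate puts 8–10 N on the seal after bed friction; the hand-in returned no verdict.

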